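# Sort salvaged electronic parts into the sample trays

## Task

Sort the five loose salvaged parts on the bench (two round capacitors, two small transformers, one finned heat sink) into the three trays: each tray has a bolted-down sample on its far ledge that shows which kind it takes. Put every part in its tray standing upright and flat on the tray floor, as it now stands on the bench (heat sink fins up), not on top of another part or leaning, and let go of it. Leave the solder reel, the test meter and the samples where they are.

Things in the scene. Friction and masses are not known exactly. Their poses are not given: they have to be found in the camera images.
- capacitor_a_mid (a point): Loose electrolytic capacitor, the plain round can: black upright cylinder, diameter 35, height 50, thin silvery disc on top, about 60 g. Stands on its flat end. The point is its centre, 25 above its underside; z up along the can. Sizes in mm. One of two alike.
- capacitor_b_mid (a point): Loose electrolytic capacitor, the plain round can: black upright cylinder, diameter 35, height 50, thin silvery disc on top, about 60 g. Stands on its flat end. The point is its centre, 25 above its underside; z up along the can. Sizes in mm. One of two alike.
- transformer_a_mid (a point): Loose small transformer: dark laminated iron core 48 (x) by 20 (y), 42 high, on a black foot 48 by 40 by 4; a flat-sided copper coil 32 (x) by 40 (y), 5 to 35 above the underside, sticks out of both long core faces. About 250 g. Grip across the coil (40, its y) or the core ends (48, its x). The point is its centre, 21 above its underside; z up. Sizes in mm. One of two alike.
- transformer_b_mid (a point): Loose small transformer: dark laminated iron core 48 (x) by 20 (y), 42 high, on a black foot 48 by 40 by 4; a flat-sided copper coil 32 (x) by 40 (y), 5 to 35 above the underside, sticks out of both long core faces. About 250 g. Grip across the coil (40, its y) or the core ends (48, its x). The point is its centre, 21 above its underside; z up. Sizes in mm. One of two alike.
- heatsink_mid (a point): Loose bare-aluminium heat sink: base 60 (x) by 40 (y) by 6, six upright fins running along x, 35 high in all, about 90 g; fins point up. The outer fins' faces are 40 apart (along y) and flat, good to grip. The point is its centre, 17.5 above its underside; z up, the way the fins point. Sizes in mm.
- tray_capacitor: Grey open tray fixed to the bench: 108 (x) by 148 (y) outside, 26 high, walls and floor 4 thick. Origin: centre of the underside, on the bench; z up, +x away from the robot (within 0.2 rad). On a ledge beyond its +x wall, 80 from the origin, stands a bolted-down sample, top 55 above the bench, of the kind this tray takes: a capacitor (round can). The trays differ only in the sample. Sizes in mm.
- tray_transformer: Grey open tray fixed to the bench: 108 (x) by 148 (y) outside, 26 high, walls and floor 4 thick. Origin: centre of the underside, on the bench; z up, +x away from the robot (within 0.2 rad). On a ledge beyond its +x wall, 80 from the origin, stands a bolted-down sample, top 47 above the bench, of the kind this tray takes: a transformer (core with coil). The trays differ only in the sample. Sizes in mm.
- tray_heatsink: Grey open tray fixed to the bench: 108 (x) by 148 (y) outside, 26 high, walls and floor 4 thick. Origin: centre of the underside, on the bench; z up, +x away from the robot (within 0.2 rad). On a ledge beyond its +x wall, 80 from the origin, stands a bolted-down sample, top 40 above the bench, of the kind this tray takes: a heat sink (fins). The trays differ only in the sample. Sizes in mm.
- solder_reel: Bystander: loose reel of solder standing on its flange, diameter 54, 38 high (mm), at the right end of the work. Origin: centre of the underside. Leave it.
- meter: Bystander: loose black hand-held test meter lying flat, 130 by 70 by 30 (mm, dial top 37), at the left end of the work. Origin: centre of the underside. Leave it.

How it is judged:
At the end, for the whole second after the job is handed in: Each of the five parts is inside the tray whose sample is of its kind (centre within the tray's walls), standing upright within 0.15 rad with its underside on the tray floor (height within 5 mm), released and at rest (x of capacitor_a_mid in the frame of tray_capacitor between -0.05 and 0.05 m and y of capacitor_a_mid in the frame of tray_capacitor between -0.07 and 0.07 m and z of capacitor_a_mid in the frame of tray_capacitor between 0.024 and 0.034 m and angle between each of capacitor_a_mid, capacitor_b_mid, transformer_a_mid, transformer_b_mid, heatsink_mid's own z axis and vertical below 0.15 rad and linear speed of each of capacitor_a, capacitor_b, transformer_a, transformer_b, heatsink below 0.02 m/s and angular speed of each of capacitor_a, capacitor_b, transformer_a, transformer_b, heatsink below 0.3 rad/s and x of capacitor_b_mid in the frame of tray_capacitor between -0.05 and 0.05 m and y of capacitor_b_mid in the frame of tray_capacitor between -0.07 and 0.07 m and z of capacitor_b_mid in the frame of tray_capacitor between 0.024 and 0.034 m and x of transformer_a_mid in the frame of tray_transformer between -0.05 and 0.05 m and y of transformer_a_mid in the frame of tray_transformer between -0.07 and 0.07 m and z of transformer_a_mid in the frame of tray_transformer between 0.02 and 0.03 m and x of transformer_b_mid in the frame of tray_transformer between -0.05 and 0.05 m and y of transformer_b_mid in the frame of tray_transformer between -0.07 and 0.07 m and z of transformer_b_mid in the frame of tray_transformer between 0.02 and 0.03 m and x of heatsink_mid in the frame of tray_heatsink between -0.05 and 0.05 m and y of heatsink_mid in the frame of tray_heatsink between -0.07 and 0.07 m and z of heatsink_mid in the frame of tray_heatsink between 0.0165 and 0.0265 m); the robot touches nothing.
It fails at once if the solder reel is pushed more than 20 mm from its place (distance of solder_reel from where it was at the start of the episode above 0.02 m).
It fails at once if the test meter is pushed more than 20 mm from its place (distance of meter from where it was at the start of the episode above 0.02 m).
It also fails if it takes over 115 s, if anything falls off the work surface, if the arm or the gripper's body presses on something with over 40 N, if the wrist force passes 120 N, or if a joint passes its speed limit or range.

## Robot

A 6-joint arm with a two-finger parallel gripper is mounted at the origin on the work surface. World frame = base frame: x ahead of the robot, y to its left, z up, the work surface at z = 0. Lengths are in m, angles in rad, forces in N, time in s.
With the tool pointing down it reaches from about 0.275 to 0.825 m from the base axis. Payload 4.9 kg.
Tool frame: the origin (TCP) lies midway between the tips of the shut fingers; the grasp point (between the pads) lies arm.grip_depth behind it (arm.grip_depth is the distance from the TCP to the grasp point, in m); y points along the fingers, z is the direction in which the jaws open and shut, and the axes are right-handed (so a half turn about y gives the same grasp; the last joint's range is limited). The gripper opens to 85 mm and grips with 20 to 120 N. Pads are 22 mm wide; open, the fingers measure 114 mm over their backs; the gripper's body (76 mm by 85 mm) begins 54 mm behind the grasp point. The pads swing forward as they close: fully open they stand 13 mm farther back than shut.
Start: joints at [1.056, 0.326, -0.193, 1.052, 0, 1.437], TCP at [0.204, 0.511, 0.231] pointing down, gripper open.
Joint ranges: [-2.65, 2.65], [-0.97, 1.79], [-1.3, 1.35], [-1.93, 2.1], [-1.47, 1.37], [-3.14, 3.14]. Speed limits (rad/s): [2.57, 2.57, 3.14, 3.14, 3.14, 3.14].

## Interface

Orientations are given as a unit quaternion [x, y, z, w].
In Python, from plant import arm, vision gives the robot as it stands. The module is installed in compiled form; this text tells all that it offers.
- The arm moves only by the tool move_arm, never from a script. Its arguments are lists of equal length, an entry for each row: "dp": the shift along the tool's x, y, z in m, a list of three; "spin": the turn about the tool's y in rad. In form: {"dp": [[dx, dy, dz], ...], "spin": [spin, ...]}. A call has exactly 8 rows; each row shifts and turns the commanded pose from where the row before left it, along the tool's axes as they then stand; what a row does not reach is not made up. A row lasts 1/10 s, in which the tool goes at most 50 mm and 8.59 degrees, less where a joint would pass 70% of its speed; a pose out of reach is approached as far as the arm can. A call with a gripper value outside its range is refused whole. "gripper" is the opening, from 0 (shut) to 1 (fully open), set as the call begins (left out, the last holds). The fingers move at their own pace and stop on an object; "force" is the grip in N (left out, the last holds). Time passes only in rows, so rows that do not move let the fingers close, or fill a call up. It gives the time, the measured TCP pose, the force and the opening at its end, in the units of the state.
- arm.sense(): the state, without advancing time (a new reading comes with each control period).
- vision.get_image(name): name is "scene" or "top" or "wrist"; returns a dict with "img" (400x640x3 uint8, red, green, blue), "intrinsics" (3x3 intrinsics, pixels), "position" and "rotation" of the camera in the world. Camera axes: x right, y down, z forward; pixel columns grow to the right and rows downward; lengths in m; the calibration is good to about 2 mm. A picture is of the moment at which its call begins. There is no depth.
- arm.sign_off(): hands the job in, once; it reports no verdict.
Trained networks look in a picture, given as the dict that the camera call returned (one of the last four; its "shot" number tells which), for a name from the list of things; names that differ only in an ending like _2 or _b are one class to them, and where a whole thing is asked for, a point or a joint stands for the part that bears it (a point fixed in the world has none). Each returns a list of dicts, best first, with "p" (0 to 1); they miss things now and then, are a little off and sometimes report something else, mostly with a low value. They report only what shows in the picture. A call takes as long as a camera call.
- vision.silhouettes(picture, thing): "pixels" (400x640 bool, what is visible of it) and "centre" ([column, row] as shares, 0 to 1, of the picture: columns of its width, rows of its height, amid what is visible of it).
- vision.place_of(picture, thing): "centre" ([column, row] as shares, 0 to 1, of the picture: columns of its width, rows of its height: a listed point, or the origin of a listed thing).
The state is a dict: "t": time; "joints": joint angles; "joint_velocities": joint speeds; "tau": joint torques, N m; "tool_pos": TCP position; "tcp_rot": TCP orientation; "force": force on the tool from outside, world axes, zero at the start; "wrist_torque": the same for the moment, N m; "opening": opening from 0.0 (shut) to 1.0 (fully open).
Only numpy, scipy, OpenCV 4.12 (cv2) and the standard library are available. Lean on these libraries where they do the work, as an engineer would, in place of code of your own. Each camera call takes 0.05 s, during which the arm holds its last target.

## Working session

There is one attempt and no reset: what is moved stays moved. The work goes in short steps, Python scripts to look and compute and a tool call to move; the robot and the scene stay as the last step left them, time stands still between calls to the robot, and variables do not carry over. Pictures are saved under pics/ and viewed, and the job is handed in when it is done.

Besides the shell and the picture viewer there is one more tool, called after "Emit:" by a JSON object that holds its "fn" and its "kwargs". move_arm: Moves the arm, as the interface text tells. Its arguments: {"type":"object","properties":{"dp":{"type":"array","items":{"type":"array","items":{"type":"number"}}},"spin":{"type":"array","items":{"type":"number"}},"gripper":{"type":"number"},"force":{"type":"number"}},"required":["dp","spin"]}

```bash
mkdir -p pics; ls; python3 - <<'E'
from plant import arm, vision
import cv2, numpy as np
s=arm.sense(); print(s, arm.grip_depth)
for n in ["scene","top"]:
    p=vision.get_image(n); cv2.imwrite(f"pics/{n}0.png",p["img"][:,:,::-1]); print(n,p["position"],p["rotation"],p["intrinsics"])
E
```

```text
pics
{'t': 0.0, 'joints': array([ 1.05582478e+00,  3.26930482e-01, -1.93616293e-01,  1.05196358e+00,
       -3.89481835e-06,  1.43661113e+00]), 'joint_velocities': array([ 0.00062474,  0.0008416 ,  0.00048681, -0.0017094 , -0.00044886,
       -0.00116337]), 'tau': array([-5.70265559e-05, -4.43409276e+01,  2.62437755e+01,  1.56672893e-02,
       -1.36177741e-04, -4.59007808e-06]), 'tool_pos': array([0.20410074, 0.51009933, 0.23049681]), 'tcp_rot': array([ 0.69490384, -0.13400831,  0.13362441, -0.69375424]), 'force': array([-0.06959693, -0.92766338, -0.07458155]), 'wrist_torque': array([-0.01034883, -0.00931152, -0.00361327]), 'opening': 0.9996299636978907} 0.0187
scene [ 1.20016426 -0.21160968  0.57656745] [ 0.7363844   0.50894115 -0.25469891 -0.36584887] [[369.42922871   0.         321.88875905]
 [  0.         369.42922871 199.0647475 ]
 [  0.           0.           1.        ]]
top [0.30813858 0.01111987 1.14914532] [ 0.70561331 -0.70213514  0.06670713 -0.06831007] [[406.60459562   0.         319.93684984]
 [  0.         406.60459562 204.37636178]
 [  0.           0.           1.        ]]
```

View pics/top0.png

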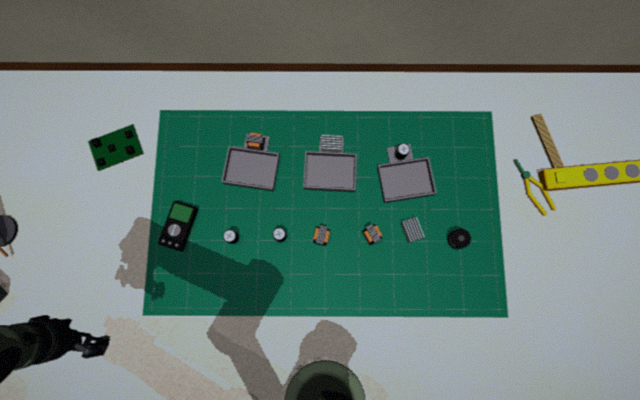

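View pics/scene0.png

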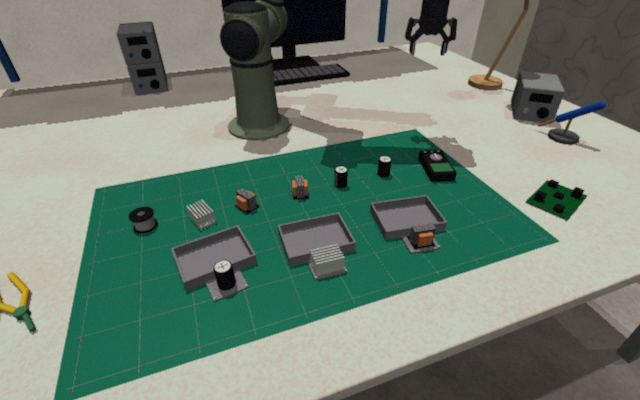

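```bash
cat > h.py <<'E'
from plant import arm, vision
import cv2, numpy as np
from scipy.spatial.transform import Rotation as R
def proj(p,X):
    c=R.from_quat(p["rotation"]).inv().apply(np.atleast_2d(X)-p["position"])
    q=c@p["intrinsics"].T
    return q[:,:2]/q[:,2:]
def onplane(p,uv,z):
    uv=np.atleast_2d(uv).astype(float)
    d=np.c_[uv,np.ones(len(uv))]@np.linalg.inv(p["intrinsics"]).T
    d=R.from_quat(p["rotation"]).apply(d)
    t=(z-p["position"][2])/d[:,2]
    return p["position"]+d*t[:,None]
def px(c): return np.array(c)*[640,400]
def yawrect(p,mask,z):
    """min area rect of mask projected on plane z: centre, dims, yaw of long side"""
    m=mask.astype(np.uint8)
    cs,_=cv2.findContours(m,cv2.RETR_EXTERNAL,cv2.CHAIN_APPROX_NONE)
    c=max(cs,key=cv2.contourArea)[:,0,:]
    w=onplane(p,c,z)[:,:2].astype(np.float32)
    (cx,cy),(a,b),t=cv2.minAreaRect(w*1000)
    if b>a: a,b,t=b,a,t+90
    return round(cx/1000,4),round(cy/1000,4),round(a,1),round(b,1),round((t+90)%180-90,1)
E
python3 - <<'E'
from h import *
Z=dict(capacitor_a_mid=.025,transformer_a_mid=.021,heatsink_mid=.0175,tray_capacitor=0,tray_transformer=0,tray_heatsink=0,solder_reel=0,meter=0)
for n in ["top","scene"]:
    p=vision.get_image(n)
    for k,z in Z.items():
        for d in vision.place_of(p,k)[:3]:
            print(n,k,round(d["p"],2),px(d["centre"]).round(1),onplane(p,px(d["centre"]),z)[0].round(4))
        if n=="top":
            for d in vision.silhouettes(p,k)[:3]: print("   sil",round(d["p"],2),px(d["centre"]).round(1),yawrect(p,d["pixels"],2*z if z else .026))
E
```

```text
top capacitor_a_mid 0.43 [283.9 235.8] [0.4365 0.1138 0.025 ]
top capacitor_a_mid 0.42 [324.1 234.6] [0.4404 0.0023 0.025 ]
   sil 0.7 [372.7 233.9] (0.44, -0.1271, 47.1, 43.1, 31.3)
   sil 0.58 [280.2 235.5] (0.4365, 0.1256, 40.8, 34.3, 45.8)
top transformer_a_mid 0.55 [320.3 237.2] [0.4335 0.0127 0.021 ]
   sil 0.63 [321.7 237.3] (0.4372, 0.0125, 52.3, 40.0, -9.3)
top heatsink_mid 0.56 [411.4 227.3] [ 0.4629 -0.2424  0.0175]
top heatsink_mid 0.28 [322.7 233.1] [0.4455 0.0062 0.0175]
top tray_capacitor 0.79 [405.4 182.6] [ 0.5963 -0.2338  0.    ]
   sil 0.67 [408.6 175.9] (0.6221, -0.224, 158.9, 157.7, 8.8)
top tray_transformer 0.56 [249.2 169.2] [0.6346 0.222  0.    ]
top tray_transformer 0.55 [228.5 233.5] [0.4452 0.2737 0.    ]
   sil 0.87 [249.2 166.6] (0.6542, 0.2117, 164.9, 151.0, -8.1)
top tray_heatsink 0.65 [328.9 170.6] [ 0.6314 -0.0114  0.    ]
   sil 0.64 [331.3 167.3] (0.6477, -0.013, 166.8, 148.0, -2.7)
top solder_reel 0.77 [458.  237.1] [ 0.4381 -0.3772  0.    ]
top solder_reel 0.33 [278.6 234.4] [0.4432 0.1312 0.    ]
   sil 0.84 [458.2 236.2] (0.43, -0.3695, 64.8, 55
[... 158 characters left out ...]
130.2, 80.8, -17.1)
scene capacitor_a_mid 0.84 [341.8 177.8] [0.4464 0.1276 0.025 ]
scene capacitor_a_mid 0.56 [246.7 203.2] [ 0.4663 -0.1333  0.025 ]
scene transformer_a_mid 0.88 [300.7 187.3] [0.4438 0.0124 0.021 ]
scene heatsink_mid 0.7 [199.6 213.6] [ 0.4567 -0.2457  0.0175]
scene tray_capacitor 0.77 [213.4 263.8] [ 0.6153 -0.2372  0.    ]
scene tray_transformer 0.89 [405.7 219.1] [0.6319 0.2168 0.    ]
scene solder_reel 0.63 [141.3 225.8] [ 0.4312 -0.3808  0.    ]
scene solder_reel 0.41 [337.5 176.1] [0.3998 0.1349 0.    ]
scene meter 0.9 [435.7 166.2] [0.4539 0.4241 0.    ]
scene meter 0.61 [216.9 262.3] [ 0.6137 -0.2297  0.    ]
scene meter 0.46 [246.4 196.2] [ 0.4029 -0.1245  0.    ]
```

```bash
python3 - <<'E'
from h import *
p=vision.get_image("top")
im=p["img"][:,:,::-1]
cv2.imwrite("pics/c1.png",cv2.resize(im[212:257,215:345],None,fx=6,fy=6,interpolation=cv2.INTER_CUBIC))
cv2.imwrite("pics/c2.png",cv2.resize(im[212:257,350:480],None,fx=6,fy=6,interpolation=cv2.INTER_CUBIC))
p=vision.get_image("wrist"); cv2.imwrite("pics/w0.png",p["img"][:,:,::-1]); print(p["position"],p["rotation"],p["intrinsics"])
E
```

```text
[0.12649641 0.54398236 0.37393101] [0.81654456 0.55280673 0.09292193 0.1379319 ] [[318.00837571   0.         315.43081121]
 [  0.         318.00837571 199.01845657]
 [  0.           0.           1.        ]]
```

View pics/c1.png

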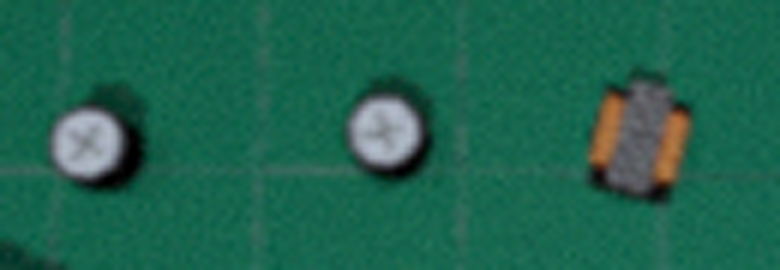

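View pics/c2.png

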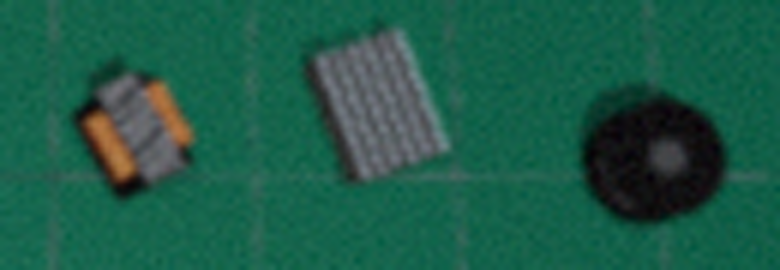

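View pics/w0.png

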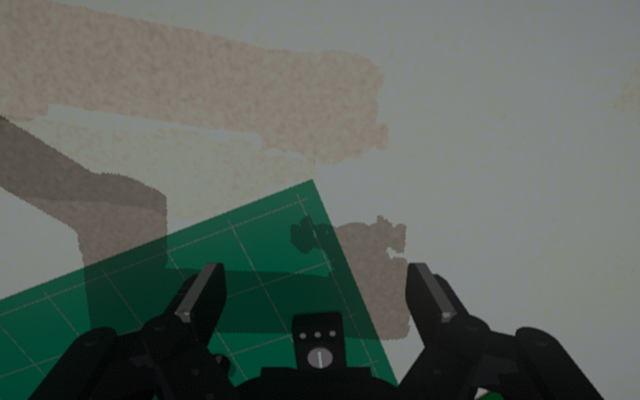

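```bash
python3 - <<'E'
from h import *
from scipy.optimize import least_squares
p=vision.get_image("top"); im=p["img"]; hsv=cv2.cvtColor(im,cv2.COLOR_RGB2HSV)
def f(c,x,y): return [c+(x+.5)/6-.5, 212+(y+.5)/6-.5]
for n,c,pts,z in [("capL",215,[(89,144)],.05),("capR",215,[(386,132)],.05),("trA",215,[(652,85),(631,192)],.042),("trAcoil",215,[(605,130),(674,146)],.035),
  ("trB",350,[(118,82),(163,175)],.042),("trBcoil",350,[(109,147),(170,113)],.035),("hs",350,[(313,60),(400,28),(450,148),(358,182)],.035),("reel",350,[(655,158)],.038)]:
    w=onplane(p,[f(c,*q) for q in pts],z)
    print(n,w.mean(0).round(4),[ (np.linalg.norm(w[i]-w[i-1]).round(4), np.degrees(np.arctan2(*(w[i-1]-w[i])[[1,0]])).round(1)) for i in range(len(w))])
# segmentation
H,S,V=[hsv[:,:,i].astype(int) for i in range(3)]
nong=((H<70)|(H>95)|(S<90))
# caps: bright low sat
for n,u,v in [("capL",230,236),("capR",279,234)]:
    sub=np.zeros_like(V,bool); sub[v-12:v+12,u-12:u+12]=1
    m=sub&(S<70)&(V>110); ys,xs=np.nonzero(m); print(n,m.sum(),xs.mean(),ys.mean(),onplane(p,[xs.mean(),ys.mean()],.05)[0].round(4))
for n,u,v in [("trA",321,235),("trB",373,233)]:
    sub=np.zeros_like(V,bool); sub[v-14:v+14,u-14:u+14]=1
    m=sub&(H<25)&(S>100)&(V>90); ys,xs=np.nonzero(m); print(n,m.sum(),onplane(p,[xs.mean(),ys.mean()],.035)[0].round(4), yawrect(p,m,.035))
    w=onplane(p,np.c_[xs,ys],.035)[:,:2]
    cov=np.cov(w.T); e,ev=np.linalg.eigh(cov); a=ev[:,1]; print(np.degrees(np.arctan2(a[1],a[0])).round(1),"strip-across axis")
sub=np.zeros_like(V,bool); sub[212:248,398:430]=1
m=sub&(S<70)&(V>60); ys,xs=np.nonzero(m); print("hs",m.sum(),onplane(p,[xs.mean(),ys.mean()],.035)[0].round(4),yawrect(p,m,.035))
for n,b in [("T",(215,140,285,195)),("H",(298,146,362,196)),("C",(372,152,442,208))]:
    x0,y0,x1,y1=b
    c=im[y0:y1,x0:x1,::-1]; cv2.imwrite(f"pics/t{n}.png",cv2.resize(c,None,fx=8,fy=8,interpolation=cv2.INTER_CUBIC))
E
```

```text
capL [0.4335 0.2594 0.05  ] [(np.float64(0.0), np.float64(0.0))]
capR [0.4396 0.1252 0.05  ] [(np.float64(0.0), np.float64(0.0))]
trA [0.4382 0.0095 0.042 ] [(np.float64(0.0499), np.float64(169.2)), (np.float64(0.0499), np.float64(-10.8))]
trAcoil [0.4392 0.0104 0.035 ] [(np.float64(0.0325), np.float64(-102.8)), (np.float64(0.0325), np.float64(77.2))]
trB [ 0.4435 -0.1313  0.042 ] [(np.float64(0.0468), np.float64(-155.2)), (np.float64(0.0468), np.float64(24.8))]
trBcoil [ 0.4436 -0.1318  0.035 ] [(np.float64(0.0324), np.float64(-60.8)), (np.float64(0.0324), np.float64(119.2))]
hs [ 0.456  -0.2426  0.035 ] [(np.float64(0.0592), np.float64(-161.6)), (np.float64(0.0434), np.float64(110.4)), (np.float64(0.0593), np.float64(20.4)), (np.float64(0.0455), np.float64(-69.7))]
reel [ 0.4315 -0.3663  0.038 ] [(np.float64(0.0), np.float64(0.0))]
capL 100 228.88 235.31 [0.4342 0.2609 0.05  ]
capR 100 278.58 233.19 [0.4407 0.1261 0.05  ]
trA 84 [0.4394 0.0097 0.035 ] (0.4359, -0.004, 31.4, 10.4, -18.2)
78.6 strip-across axis
trB 84 [ 0.4421 -0.1296  0.035 ] (0.4362, -0.1188, 31.8, 11.4, 30.2)
117.6 strip-across axis
hs 340 [ 0.4559 -0.242   0.035 ] (0.4563, -0.2421, 59.4, 43.8, 20.0)
```

View pics/tT.png

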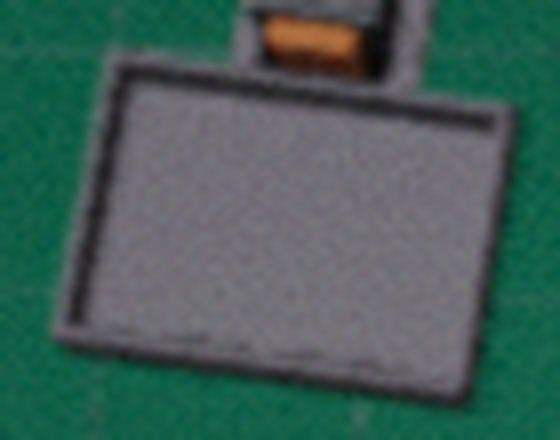

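View pics/tH.png

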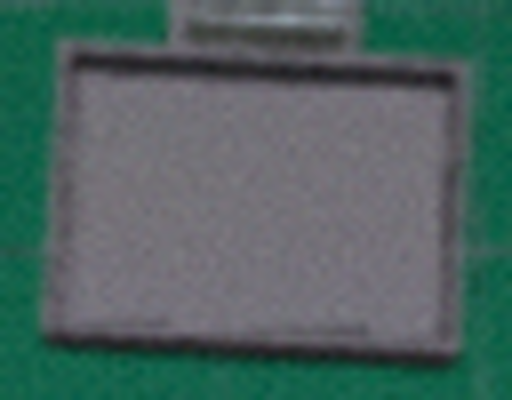

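View pics/tC.png

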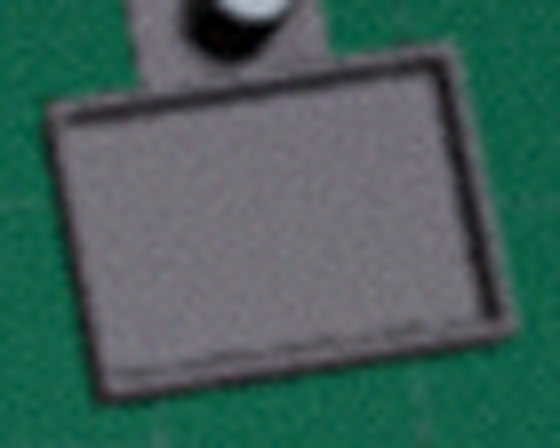

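```bash
python3 - <<'E'
from h import *
p=vision.get_image("top")
for n,(a,b),c in [("T",(215,140),[(107,50),(515,103),(470,398),(55,342)]),("H",(298,146),[(60,42),(470,62),(460,352),(45,340)]),("C",(372,152),[(45,103),(458,45),(520,330),(98,398)])]:
    w=onplane(p,[[a+(x+.5)/8-.5,b+(y+.5)/8-.5] for x,y in c],.026)
    print(n,w.mean(0).round(4),[np.linalg.norm(w[i]-w[i-1]).round(4) for i in range(4)],"yaw from short sides",[np.degrees(np.arctan2(*(v)[[1,0]])).round(1) for v in (w[0]-w[3],w[1]-w[2])],"long",[np.degrees(np.arctan2(*(v)[[1,0]])).round(1)-90 for v in (w[0]-w[1],w[3]-w[2])])
s=arm.sense(); print(R.from_quat(s["tcp_rot"]).as_matrix().round(3))
E
```

```text
T [0.6328 0.214  0.026 ] [np.float64(0.1097), np.float64(0.1494), np.float64(0.11), np.float64(0.1495)] yaw from short sides [np.float64(-6.9), np.float64(-6.9)] long [np.float64(-7.400000000000006), np.float64(-7.599999999999994)]
H [ 0.625  -0.0137  0.026 ] [np.float64(0.1105), np.float64(0.148), np.float64(0.1073), np.float64(0.1471)] yaw from short sides [np.float64(-2.1), np.float64(-2.6)] long [np.float64(-2.700000000000003), np.float64(-1.4000000000000057)]
C [ 0.601  -0.2321  0.026 ] [np.float64(0.109), np.float64(0.1506), np.float64(0.1063), np.float64(0.1518)] yaw from short sides [np.float64(8.6), np.float64(9.3)] long [np.float64(8.5), np.float64(9.599999999999994)]
[[ 0.928  0.     0.372]
 [-0.372  0.     0.928]
 [-0.    -1.     0.   ]]
```

Emit:
{"fn": "move_arm", "kwargs": {"dp": [[0,0.01,0],[0,0.01,0],[0,0.01,0],[0,0.01,0],[0,0.01,0],[0,0.01,0],[0,0.01,0],[0,0.01,0]], "spin": [0.129,0.129,0.129,0.129,0.129,0.129,0.129,0.129], "gripper": 1.0, "force": 40}}

```text
t: 2.4
tool_pos: [0.2044, 0.5107, 0.1509]
tcp_rot: [-0.537, 0.46, -0.46, 0.537]
force: [-0.6, 0.8, -0.6]
opening: 0.999
```

```bash
cat >> h.py <<'E'
def st():
    s=arm.sense(); M=R.from_quat(s["tcp_rot"]).as_matrix()
    psi=np.degrees(np.arctan2(M[1,0],M[0,0]))
    print("t",round(s["t"],2),"pos",s["tool_pos"].round(4),"psi",psi.round(1),"down",M[:,1].round(3),"open",round(s["opening"],3),"F",s["force"].round(1))
    return s,M,psi
def go(x,y,z,psit=None):
    s,M,psi=st(); d=M.T@(np.array([x,y,z])-s["tool_pos"])
    print("dp total",d.round(4),"per8",(d/8).round(4), "spin", None if psit is None else round(np.radians(psi-psit),3), None if psit is None else round(np.radians(psi-psit)/8,4))
def offs(tray,x,y):
    T=dict(T=(.6328,.2140,-7.2),H=(.625,-.0137,-2.2),C=(.601,-.2321,9.0))[tray]
    a=np.radians(T[2]); return T[0]+np.cos(a)*x-np.sin(a)*y, T[1]+np.sin(a)*x+np.cos(a)*y
E
python3 -c "
from h import *
go(.434,.260,.13,-81)"
```

```text
t 2.4 pos [0.2044 0.5107 0.1509] psi -81.3 down [ 0.  0. -1.] open 0.999 F [-0.6  0.8 -0.6]
dp total [0.2827 0.0209 0.1888] per8 [0.0353 0.0026 0.0236] spin -0.004 -0.0005
```

Emit:
{"fn": "move_arm", "kwargs": {"dp": [[0.0353,0,0.0236],[0.0353,0,0.0236],[0.0353,0,0.0236],[0.0353,0,0.0236],[0.0353,0,0.0236],[0.0353,0,0.0236],[0.0353,0,0.0236],[0.0353,0,0.0236]], "spin": [0,0,0,0,0,0,0,0]}}

```text
t: 3.2
tool_pos: [0.4364, 0.2601, 0.1515]
tcp_rot: [-0.538, 0.459, -0.459, 0.538]
force: [0.3, 0.4, 0.1]
opening: 0.996
```

```bash
python3 - <<'E'
from h import *
go(.434,.260,.015)
p=vision.get_image("wrist"); cv2.imwrite("pics/w1.png",p["img"][:,:,::-1]); print(p["position"],p["rotation"])
print("predicted disc",proj(p,[[.434,.260,.05],[.438,.010,.042]]).round(1))
go(.434,.260,.015)
E
```

```text
t 3.2 pos [0.4364 0.2601 0.1515] psi -80.9 down [ 0.  0. -1.] open 0.996 F [0.3 0.4 0.1]
dp total [-0.0003  0.1365 -0.0024] per8 [-0.      0.0171 -0.0003] spin None None
[0.42394191 0.34572309 0.29417181] [0.9829169  0.07791486 0.0128449  0.16624874]
predicted disc [[311.3 200.4]
 [280.  411.3]]
t 3.25 pos [0.4413 0.256  0.1517] psi -81.3 down [ 0.005 -0.003 -1.   ] open 1.005 F [ 5.3 -3.2  0.3]
dp total [-0.0056  0.1367 -0.0072] per8 [-0.0007  0.0171 -0.0009] spin None None
```

View pics/w1.png

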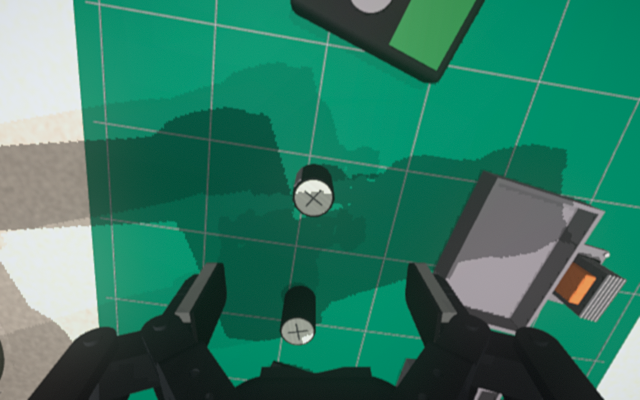

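Emit:
{"fn": "move_arm", "kwargs": {"dp": [[0,0.005,0],[0,0.02,0],[0,0.025,0],[0,0.025,0],[0,0.025,0],[0,0.02,0],[0,0.015,0],[0,0,0]], "spin": [0,0,0,0,0,0,0,0]}}

```text
t: 4.05
tool_pos: [0.4325, 0.2616, 0.0142]
tcp_rot: [0.54, -0.459, 0.458, -0.537]
force: [-0.4, -0.3, 0.7]
opening: 0.999
```

```bash
python3 - <<'E'
from h import *
go(.434,.260,.015)
p=vision.get_image("wrist"); cv2.imwrite("pics/w2.png",p["img"][:,:,::-1])
E
```

```text
t 4.05 pos [0.4325 0.2616 0.0142] psi -80.9 down [-0.004 -0.002 -1.   ] open 0.999 F [-0.4 -0.3  0.7]
dp total [ 0.0018 -0.0008  0.0013] per8 [ 0.0002 -0.0001  0.0002] spin None None
```

View pics/w2.png

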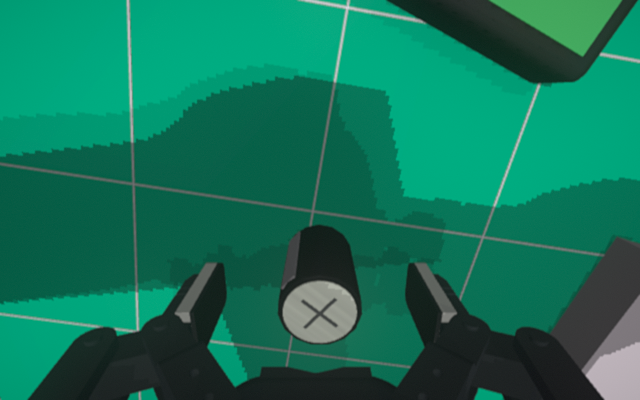

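Emit:
{"fn": "move_arm", "kwargs": {"dp": [[0,0,0],[0,0,0],[0,0,0],[0,0,0],[0,0,0],[0,0,0],[0,0,0],[0,0,0]], "spin": [0,0,0,0,0,0,0,0], "gripper": 0.0, "force": 40}}

```text
t: 4.9
tool_pos: [0.4358, 0.2618, 0.0172]
tcp_rot: [-0.537, 0.459, -0.459, 0.538]
force: [-1.7, 0.4, 6.3]
opening: 0.404
```

```bash
python3 - <<'E'
from h import *
st()
p=vision.get_image("wrist"); cv2.imwrite("pics/w3.png",p["img"][:,:,::-1])
print(offs("C",0,.036),offs("C",0,-.036))
go(*offs("C",0,.036),.10)
E
```

```text
t 4.9 pos [0.4358 0.2618 0.0172] psi -80.9 down [ 0.001  0.001 -1.   ] open 0.404 F [-1.7  0.4  6.3]
(np.float64(0.5953683592585517), np.float64(-0.19654321973857505)) (np.float64(0.6066316407414483), np.float64(-0.267656780261425))
t 4.95 pos [0.4358 0.2618 0.0172] psi -80.9 down [ 0.001  0.001 -1.   ] open 0.396 F [-1.2 -0.2  7.1]
dp total [ 0.4776 -0.083   0.0856] per8 [ 0.0597 -0.0104  0.0107] spin None None
```

View pics/w3.png

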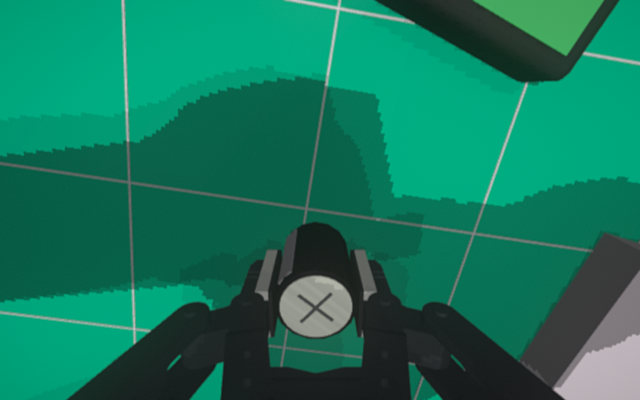

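Emit:
{"fn": "move_arm", "kwargs": {"dp": [[0,-0.005,0],[0,-0.015,0],[0,-0.02,0],[0.01,-0.02,0.0018],[0.03,-0.02,0.0054],[0.04,-0.005,0.0072],[0.045,0,0.008],[0.045,0,0.008]], "spin": [0,0,0,0,0,0,0,0]}}

```text
t: 5.75
tool_pos: [0.4926, 0.097, 0.1021]
tcp_rot: [-0.538, 0.458, -0.459, 0.538]
force: [0.7, 0.7, -0.5]
opening: 0.397
```

```bash
python3 - <<'E'
from h import *
go(*offs("C",0,.036),.10,-81)
E
```

```text
t 5.75 pos [0.4926 0.097  0.1021] psi -80.9 down [ 0.001  0.    -1.   ] open 0.397 F [ 0.7  0.7 -0.5]
dp total [0.3061 0.0022 0.055 ] per8 [0.0383 0.0003 0.0069] spin 0.002 0.0002
```

Emit:
{"fn": "move_arm", "kwargs": {"dp": [[0.045,0,0.008],[0.045,0,0.008],[0.045,0,0.008],[0.045,0,0.008],[0.045,0,0.008],[0.045,0,0.008],[0.025,0,0.005],[0.011,0,0.002]], "spin": [0,0,0,0,0,0,0,0]}}

```text
t: 6.55
tool_pos: [0.595, -0.1981, 0.1013]
tcp_rot: [0.537, -0.459, 0.46, -0.537]
force: [-0.0, -0.1, -0.1]
opening: 0.401
```

Emit:
{"fn": "move_arm", "kwargs": {"dp": [[0,0,0],[0,0.005,0],[0,0.01,0],[0,0.01,0],[0,0.01,0],[0,0.01,0],[0,0,0],[0,0,0]], "spin": [0,0,0,0,0,0,0,0]}}

```text
t: 7.35
tool_pos: [0.5943, -0.195, 0.0558]
tcp_rot: [0.538, -0.459, 0.459, -0.538]
force: [0.3, -0.7, -0.1]
opening: 0.397
```

```bash
python3 - <<'E'
from h import *
go(*offs("C",0,.036),.0215,-81)
p=vision.get_image("wrist"); cv2.imwrite("pics/w4.png",p["img"][:,:,::-1])
c=[offs("C",x,y)+(.026,) for x in(-.054,.054) for y in(-.074,.074)]
print(proj(p,c).round(0))
E
```

```text
t 7.35 pos [ 0.5943 -0.195   0.0558] psi -80.9 down [-0.001  0.    -1.   ] open 0.397 F [ 0.3 -0.7 -0.1]
dp total [0.0017 0.0343 0.0009] per8 [0.0002 0.0043 0.0001] spin 0.001 0.0001
[[240. 381.]
 [220. 182.]
 [390. 381.]
 [411. 183.]]
```

View pics/w4.png

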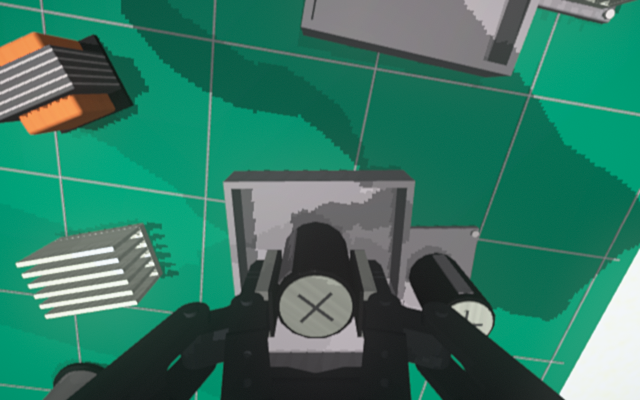

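Emit:
{"fn": "move_arm", "kwargs": {"dp": [[0.001,0.005,0.002],[0,0.008,0],[0,0.008,0],[0,0.006,0],[0,0.004,0],[0,0.003,0],[0,0,0],[0,0,0]], "spin": [0,0,0,0,0,0,0,0]}}

```text
t: 8.2
tool_pos: [0.5968, -0.1959, 0.0224]
tcp_rot: [-0.538, 0.459, -0.459, 0.538]
force: [-0.5, -0.2, -1.2]
opening: 0.4
```

```bash
python3 - <<'E'
from h import *
go(*offs("C",0,.036),.0215,-81)
E
```

```text
t 8.2 pos [ 0.5968 -0.1959  0.0224] psi -80.9 down [ 0. -0. -1.] open 0.4 F [-0.5 -0.2 -1.2]
dp total [ 0.0004  0.0009 -0.0015] per8 [ 0.0001  0.0001 -0.0002] spin 0.001 0.0001
```

Emit:
{"fn": "move_arm", "kwargs": {"dp": [[0,0.001,0],[0,0,0],[0,0,0],[0,0,0],[0,-0.01,0],[0,-0.02,0],[0,-0.025,0],[0,-0.03,0]], "spin": [0,0,0,0,0,0,0,0], "gripper": 0.58}}

```text
t: 9.0
tool_pos: [0.5961, -0.1956, 0.1071]
tcp_rot: [0.538, -0.459, 0.459, -0.538]
force: [0.4, -0.3, -0.9]
opening: 0.576
```

```bash
python3 - <<'E'
from h import *
p=vision.get_image("wrist"); cv2.imwrite("pics/w5.png",p["img"][:,:,::-1])
p=vision.get_image("top"); im=p["img"][:,:,::-1]
cv2.imwrite("pics/t5.png",cv2.resize(im[130:260,210:480],None,fx=2.9,fy=2.9,interpolation=cv2.INTER_CUBIC))
go(.440,.1255,.10,-81)
E
```

```text
t 9.1 pos [ 0.5997 -0.1972  0.1116] psi -80.9 down [ 0.008 -0.003 -1.   ] open 0.582 F [-0.1 -0.5 -0. ]
dp total [-0.3439  0.0093 -0.107 ] per8 [-0.043   0.0012 -0.0134] spin 0.001 0.0001
```

View pics/w5.png

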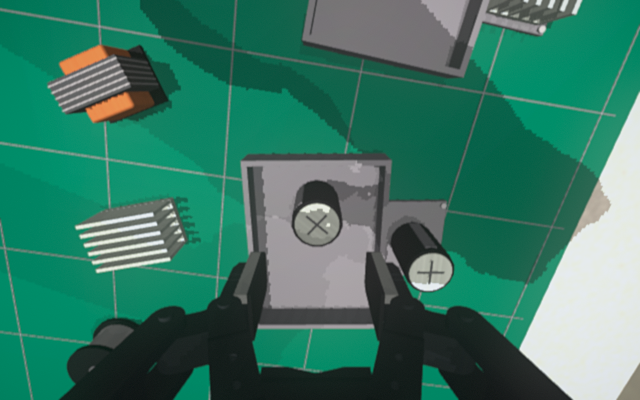

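Emit:
{"fn": "move_arm", "kwargs": {"dp": [[-0.03,0,-0.009],[-0.045,0,-0.014],[-0.045,0,-0.014],[-0.045,0,-0.014],[-0.045,0,-0.014],[-0.045,0,-0.014],[-0.045,0,-0.014],[-0.025,0,-0.008]], "spin": [0,0,0,0,0,0,0,0], "gripper": 1.0}}

```text
t: 9.9
tool_pos: [0.4433, 0.1116, 0.1063]
tcp_rot: [0.539, -0.459, 0.458, -0.538]
force: [0.5, -0.8, 0.6]
opening: 1.0
```

```bash
python3 - <<'E'
from h import *
go(.440,.1255,.018,-81)
E
```

```text
t 9.9 pos [0.4433 0.1116 0.1063] psi -80.8 down [-0.001  0.001 -1.   ] open 1.0 F [ 0.5 -0.8  0.6]
dp total [-0.0142  0.0883 -0.0009] per8 [-0.0018  0.011  -0.0001] spin 0.003 0.0004
```

Emit:
{"fn": "move_arm", "kwargs": {"dp": [[-0.01,0,-0.001],[-0.006,0.008,-0.001],[0,0.015,0],[0,0.02,0],[0,0.02,0],[0,0.015,0],[0,0.008,0],[0,0.002,0]], "spin": [0,0,0,0,0,0,0,0]}}

```text
t: 10.7
tool_pos: [0.4411, 0.1239, 0.0172]
tcp_rot: [0.538, -0.46, 0.459, -0.537]
force: [-1.1, 0.4, 0.5]
opening: 1.002
```

```bash
python3 - <<'E'
from h import *
go(.440,.1255,.018,-81)
p=vision.get_image("wrist"); cv2.imwrite("pics/w6.png",p["img"][:,:,::-1])
E
```

```text
t 10.7 pos [0.4411 0.1239 0.0172] psi -81.0 down [-0.002 -0.    -1.   ] open 1.002 F [-1.1  0.4  0.5]
dp total [-0.0018 -0.0008 -0.0008] per8 [-0.0002 -0.0001 -0.0001] spin -0.001 -0.0001
```

View pics/w6.png

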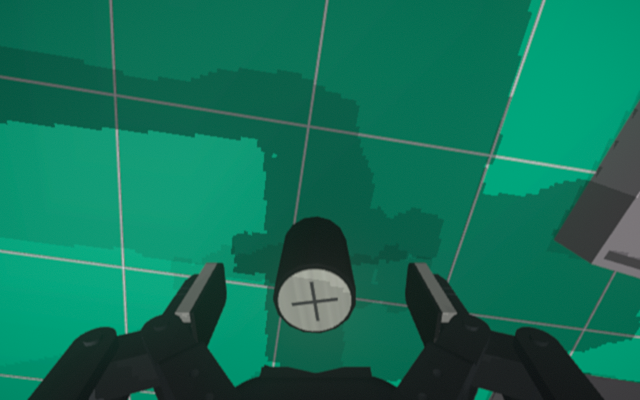

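Emit:
{"fn": "move_arm", "kwargs": {"dp": [[-0.003,0,0],[0,0,0],[0,0,0],[0,0,0],[0,0,0],[0,0,0],[0,0,0],[0,0,0]], "spin": [0,0,0,0,0,0,0,0], "gripper": 0.0}}

```text
t: 11.55
tool_pos: [0.4412, 0.1278, 0.019]
tcp_rot: [-0.538, 0.459, -0.459, 0.538]
force: [-2.0, 0.3, 6.4]
opening: 0.397
```

```bash
python3 - <<'E'
from h import *
go(*offs("C",0.003,-.036),.10,-81)
E
```

```text
t 11.55 pos [0.4412 0.1278 0.019 ] psi -80.9 down [ 0.001  0.    -1.   ] open 0.397 F [-2.   0.3  6.4]
dp total [ 0.4165 -0.0809  0.1042] per8 [ 0.0521 -0.0101  0.013 ] spin 0.001 0.0001
```

Emit:
{"fn": "move_arm", "kwargs": {"dp": [[0,-0.005,0],[0,-0.02,0],[0,-0.025,0],[0.01,-0.025,0.0025],[0.03,-0.01,0.0075],[0.04,0,0.01],[0.045,0,0.0113],[0.045,0,0.0113]], "spin": [0,0,0,0,0,0,0,0]}}

```text
t: 12.35
tool_pos: [0.5101, -0.0349, 0.1038]
tcp_rot: [-0.538, 0.459, -0.459, 0.538]
force: [1.3, 1.1, -1.5]
opening: 0.4
```

Emit:
{"fn": "move_arm", "kwargs": {"dp": [[0.045,0,0.0113],[0.045,0,0.0113],[0.045,0,0.0113],[0.045,0,0.0113],[0.04,0,0.01],[0.02,0,0.005],[0.006,0,0.0015],[0,0,0]], "spin": [0,0,0,0,0,0,0,0]}}

```text
t: 13.15
tool_pos: [0.6089, -0.2669, 0.1028]
tcp_rot: [-0.538, 0.46, -0.459, 0.538]
force: [0.7, 0.5, -1.2]
opening: 0.399
```

```bash
python3 - <<'E'
from h import *
go(*offs("C",0.003,-.036),.023,-81)
E
```

```text
t 13.15 pos [ 0.6089 -0.2669  0.1028] psi -81.0 down [-0.001  0.001 -1.   ] open 0.399 F [ 0.7  0.5 -1.2]
dp total [0.0005 0.0798 0.0007] per8 [0.0001 0.01   0.0001] spin 0.0 0.0
```

Emit:
{"fn": "move_arm", "kwargs": {"dp": [[0,0.01,0],[0,0.015,0],[0,0.02,0],[0,0.015,0],[0,0.01,0],[0,0.006,0],[0,0.003,0],[0,0,0]], "spin": [0,0,0,0,0,0,0,0]}}

```text
t: 13.95
tool_pos: [0.6093, -0.2668, 0.0242]
tcp_rot: [-0.538, 0.459, -0.459, 0.538]
force: [0.7, 0.2, -0.5]
opening: 0.394
```

```bash
python3 - <<'E'
from h import *
go(*offs("C",0.003,-.036),.023,-81)
p=vision.get_image("wrist"); cv2.imwrite("pics/w7.png",p["img"][:,:,::-1])
E
```

```text
t 13.95 pos [ 0.6093 -0.2668  0.0242] psi -80.9 down [ 0. -0. -1.] open 0.394 F [ 0.7  0.2 -0.5]
dp total [0.0005 0.0012 0.0002] per8 [0.0001 0.0002 0.    ] spin 0.001 0.0001
```

View pics/w7.png

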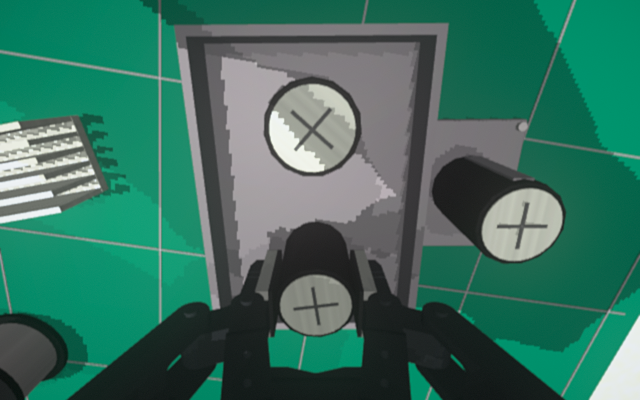

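Emit:
{"fn": "move_arm", "kwargs": {"dp": [[0,0.001,0],[0,0,0],[0,0,0],[0,0,0],[0,-0.01,0],[0,-0.02,0],[0,-0.03,0],[0,-0.03,0]], "spin": [0,0,0,0,0,0,0,0], "gripper": 0.58}}

```text
t: 14.8
tool_pos: [0.609, -0.2666, 0.1147]
tcp_rot: [0.538, -0.459, 0.459, -0.538]
force: [0.2, -1.6, -0.4]
opening: 0.58
```

Emit:
{"fn": "move_arm", "kwargs": {"dp": [[0,-0.01,0],[0,0,0],[0,0,0],[0,0,0],[0,0,0],[0,0,0],[0,0,0],[0,0,0]], "spin": [0.13,0.14,0.14,0.14,0.14,0.14,0.14,0.14], "gripper": 1.0}}

```text
t: 15.6
tool_pos: [0.6094, -0.2668, 0.1242]
tcp_rot: [0.213, -0.674, 0.674, -0.214]
force: [1.1, 0.2, -0.1]
opening: 1.0
```

```bash
python3 - <<'E'
from h import *
p=vision.get_image("wrist"); cv2.imwrite("pics/w8.png",p["img"][:,:,::-1])
go(.456,-.242,.10,-160)
E
```

```text
t 15.65 pos [ 0.6094 -0.2669  0.1242] psi -145.1 down [ 0.001 -0.    -1.   ] open 0.998 F [ 0.9  0.3 -0.4]
dp total [ 0.1116  0.0241 -0.1082] per8 [ 0.0139  0.003  -0.0135] spin 0.26 0.0326
```

View pics/w8.png

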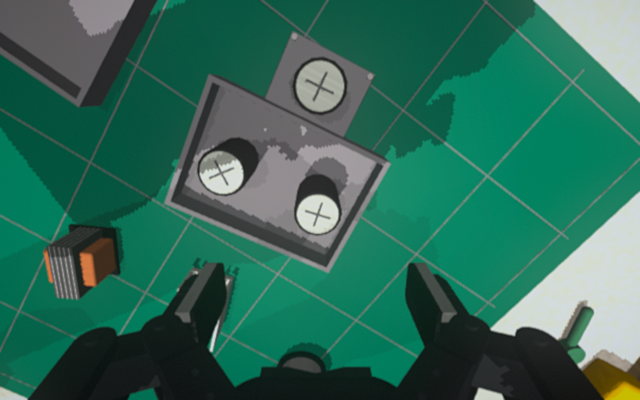

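Both capacitors stand in the capacitor tray. Next is the heat sink: translate at the present psi, then finish the spin.

Emit:
{"fn": "move_arm", "kwargs": {"dp": [[0.02,0,-0.019],[0.025,0,-0.025],[0.03,0,-0.029],[0.025,0,-0.025],[0.0116,0,-0.01],[0,0.01,0],[0,0.01,0],[0,0,0]], "spin": [0,0,0,0,0,0.13,0.13,0]}}

```text
t: 16.45
tool_pos: [0.4551, -0.2432, 0.1031]
tcp_rot: [-0.127, 0.696, -0.695, 0.127]
force: [-0.5, -0.0, -0.3]
opening: 0.993
```

```bash
python3 - <<'E'
from h import *
p=vision.get_image("wrist"); cv2.imwrite("pics/w9.png",p["img"][:,:,::-1])
go(.456,-.242,.012,-160)
a=np.radians(20); 
c=[(.456+np.cos(a)*x-np.sin(a)*y,-.242+np.sin(a)*x+np.cos(a)*y,.035) for x in(-.03,.03) for y in(-.02,.02)]
print(proj(p,c).round(0))
E
```

```text
t 16.5 pos [ 0.4555 -0.2434  0.1035] psi -159.2 down [-0.  0. -1.] open 1.0 F [ 0.5 -0.  -0.3]
dp total [-0.001   0.0915 -0.0011] per8 [-0.0001  0.0114 -0.0001] spin 0.014 0.0017
[[343. 252.]
 [289. 251.]
 [346. 174.]
 [288. 173.]]
```

View pics/w9.png

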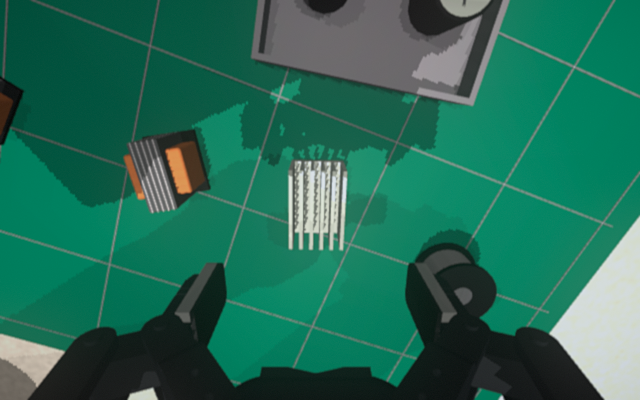

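Emit:
{"fn": "move_arm", "kwargs": {"dp": [[0,0.008,-0.001],[0,0.015,0],[0,0.02,0],[0,0.02,0],[0,0.015,0],[0,0.008,0],[0,0.004,0],[0,0,0]], "spin": [0.014,0,0,0,0,0,0,0]}}

```text
t: 17.3
tool_pos: [0.4554, -0.2426, 0.0131]
tcp_rot: [-0.122, 0.697, -0.697, 0.121]
force: [0.6, 0.3, -1.1]
opening: 0.999
```

Emit:
{"fn": "move_arm", "kwargs": {"dp": [[0,0,0],[0,0,0],[0,0,0],[0,0,0],[0,0,0],[0,0,0],[0,0,0],[0,0,0]], "spin": [0,0,0,0,0,0,0,0], "gripper": 0.0}}

```text
t: 18.1
tool_pos: [0.4558, -0.2429, 0.014]
tcp_rot: [0.121, -0.696, 0.697, -0.122]
force: [-1.7, 0.7, 6.3]
opening: 0.459
```

```bash
python3 - <<'E'
from h import *
p=vision.get_image("wrist"); cv2.imwrite("pics/w10.png",p["img"][:,:,::-1])
go(*offs("H",0,0),.10,-92.2)
E
```

```text
t 18.15 pos [ 0.4559 -0.2429  0.014 ] psi -160.2 down [ 0.001 -0.001 -1.   ] open 0.457 F [-0.9  0.9  6.1]
dp total [-0.2367 -0.0859 -0.1585] per8 [-0.0296 -0.0107 -0.0198] spin -1.188 -0.1484
```

View pics/w10.png

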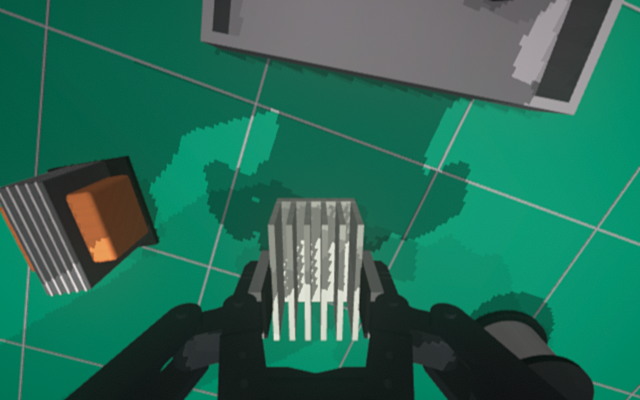

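Emit:
{"fn": "move_arm", "kwargs": {"dp": [[0,-0.005,0],[0,-0.02,0],[0,-0.025,0],[0,-0.025,0],[0,-0.011,0],[0,0,0],[0,0,0],[0,0,0]], "spin": [0,0,0,-0.14,-0.14,-0.14,-0.14,-0.14]}}

```text
t: 18.95
tool_pos: [0.4552, -0.2424, 0.0995]
tcp_rot: [-0.355, 0.612, -0.612, 0.355]
force: [-0.2, 1.1, -0.6]
opening: 0.46
```

Emit:
{"fn": "move_arm", "kwargs": {"dp": [[0,0,0],[0,0,0],[0,0,0],[0,0,0],[0,0,0],[-0.02,0,0.015],[-0.03,0,0.022],[-0.03,0,0.022]], "spin": [-0.14,-0.14,-0.14,-0.068,0,0,0,0]}}

```text
t: 19.75
tool_pos: [0.5177, -0.1644, 0.0993]
tcp_rot: [-0.49, 0.51, -0.51, 0.49]
force: [1.3, -0.9, -1.5]
opening: 0.46
```

```bash
python3 - <<'E'
from h import *
go(*offs("H",0.002,0),.10,-92.2)
E
```

```text
t 19.75 pos [ 0.5177 -0.1644  0.0993] psi -92.4 down [-0.  0. -1.] open 0.46 F [ 1.3 -0.9 -1.5]
dp total [-0.155  -0.0007  0.103 ] per8 [-0.0194 -0.0001  0.0129] spin -0.003 -0.0004
```

Emit:
{"fn": "move_arm", "kwargs": {"dp": [[-0.035,0,0.023],[-0.035,0,0.023],[-0.035,0,0.023],[-0.03,0,0.02],[-0.015,0,0.01],[-0.005,0,0.004],[0,0,0],[0,0,0]], "spin": [0,0,0,0,0,0,0,0]}}

```text
t: 20.55
tool_pos: [0.6253, -0.0151, 0.0991]
tcp_rot: [-0.49, 0.51, -0.51, 0.49]
force: [0.9, -0.7, -1.9]
opening: 0.459
```

```bash
python3 - <<'E'
from h import *
p=vision.get_image("wrist"); cv2.imwrite("pics/w11.png",p["img"][:,:,::-1])
go(*offs("H",0.002,0),.018,-92.2)
c=[offs("H",x,y)+(.026,) for x in(-.054,.054) for y in(-.074,.074)]
print(proj(p,c).round(0))
E
```

```text
t 20.6 pos [ 0.6253 -0.0153  0.0992] psi -92.3 down [-0.001 -0.    -1.   ] open 0.459 F [-0.1 -0.2 -2. ]
dp total [-0.0016  0.0812  0.0018] per8 [-0.0002  0.0101  0.0002] spin -0.002 -0.0002
[[247. 298.]
 [231. 107.]
 [382. 298.]
 [397. 106.]]
```

View pics/w11.png

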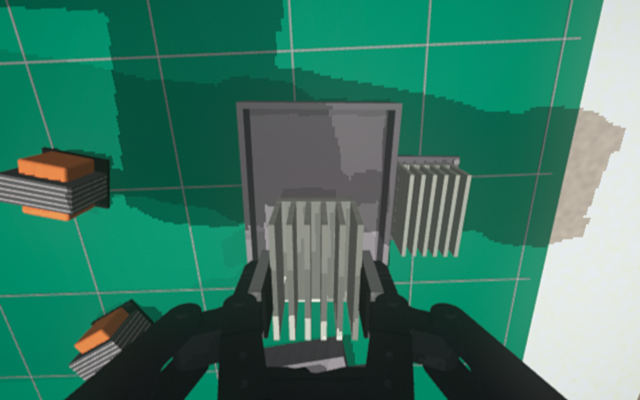

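Emit:
{"fn": "move_arm", "kwargs": {"dp": [[-0.001,0.008,0.004],[0,0.015,0.001],[0,0.018,0],[0,0.016,0],[0,0.012,0],[0,0.008,0],[0,0.004,0],[0,0,0]], "spin": [0,0,0,0,0,0,0,0]}}

```text
t: 21.4
tool_pos: [0.6312, -0.0132, 0.0185]
tcp_rot: [0.49, -0.509, 0.509, -0.49]
force: [-0.1, -0.9, -1.2]
opening: 0.456
```

```bash
python3 - <<'E'
from h import *
go(*offs("H",0.006,0),.018,-92.2)
p=vision.get_image("wrist"); cv2.imwrite("pics/w12.png",p["img"][:,:,::-1])
E
```

```text
t 21.4 pos [ 0.6312 -0.0132  0.0185] psi -92.2 down [ 0. -0. -1.] open 0.456 F [-0.1 -0.9 -1.2]
dp total [ 0.0007  0.0005 -0.0002] per8 [ 0.0001  0.0001 -0.    ] spin 0.0 0.0
```

View pics/w12.png

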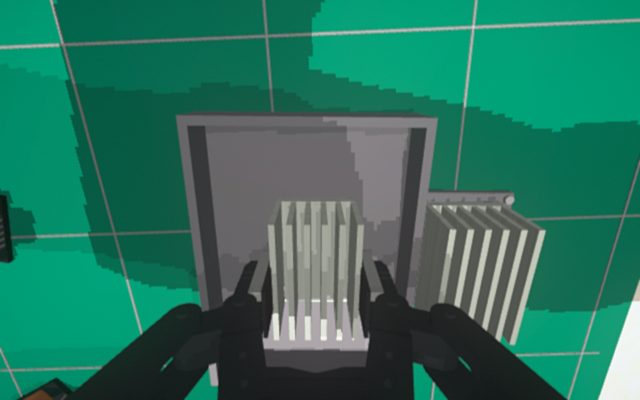

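Emit:
{"fn": "move_arm", "kwargs": {"dp": [[0,0.0005,0],[0,0,0],[0,0,0],[0,0,0],[0,-0.01,0],[0,-0.02,0],[0,-0.03,0],[0,-0.03,0]], "spin": [0,0,0,0,0,0,0,0], "gripper": 0.62}}

```text
t: 22.25
tool_pos: [0.6309, -0.013, 0.1091]
tcp_rot: [-0.491, 0.51, -0.509, 0.49]
force: [-0.2, -0.3, 0.0]
opening: 0.62
```

Emit:
{"fn": "move_arm", "kwargs": {"dp": [[0,0,0],[0,0,0],[0,0,0],[0,0,0],[0,0,0],[0,0,0],[0,0,0],[0,0,0]], "spin": [0.133,0.133,0.133,0.133,0.133,0.133,0.133,0.133], "gripper": 1.0}}

```text
t: 23.05
tool_pos: [0.6314, -0.0131, 0.1087]
tcp_rot: [0.162, -0.688, 0.688, -0.163]
force: [-0.1, -0.7, 0.9]
opening: 0.999
```

```bash
python3 - <<'E'
from h import *
p=vision.get_image("wrist"); cv2.imwrite("pics/w13.png",p["img"][:,:,::-1])
go(.443,-.131,.10,-153)
E
```

```text
t 23.1 pos [ 0.6314 -0.0131  0.1087] psi -153.6 down [ 0.001 -0.    -1.   ] open 1.001 F [-0.1 -0.5 -0. ]
dp total [0.2211 0.0085 0.022 ] per8 [0.0276 0.0011 0.0027] spin -0.011 -0.0014
```

View pics/w13.png

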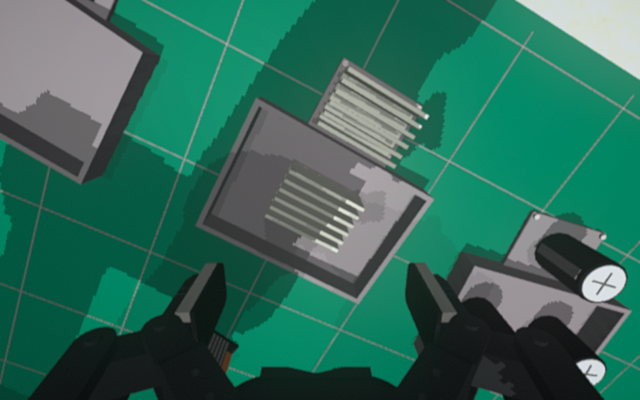

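The heat sink stands in its tray, fins up. On to transformer B.

Emit:
{"fn": "move_arm", "kwargs": {"dp": [[0.025,0,0.0025],[0.035,0,0.0035],[0.04,0,0.004],[0.04,0,0.004],[0.035,0,0.0035],[0.03,0.004,0.003],[0.016,0.004,0.0015],[0,0,0]], "spin": [0,0,0,0,0,0,0,0]}}

```text
t: 23.9
tool_pos: [0.4421, -0.1331, 0.1]
tcp_rot: [-0.164, 0.688, -0.688, 0.164]
force: [2.0, 0.2, 0.7]
opening: 1.001
```

```bash
python3 - <<'E'
from h import *
p=vision.get_image("wrist"); cv2.imwrite("pics/w14.png",p["img"][:,:,::-1])
go(.443,-.131,.013,-153)
a=np.radians(27); 
def P(x,y,z): return (.443+np.cos(a)*x-np.sin(a)*y,-.131+np.sin(a)*x+np.cos(a)*y,z)
print(proj(p,[P(x,y,.042) for x in(-.024,.024) for y in(-.01,.01)]).round(0))
print(proj(p,[P(x,y,.035) for x in(-.016,.016) for y in(-.02,.02)]).round(0))
im=p["img"][:,:,::-1]; cv2.imwrite("pics/w14c.png",cv2.resize(im[100:300,200:440],None,fx=3,fy=3))
E
```

```text
t 23.95 pos [ 0.4437 -0.1329  0.1003] psi -153.1 down [ 0.001  0.    -1.   ] open 1.002 F [ 0.8 -0.5 -0.6]
dp total [-0.0002  0.0873 -0.0021] per8 [-0.      0.0109 -0.0003] spin -0.003 -0.0003
[[329. 250.]
 [301. 251.]
 [330. 186.]
 [300. 186.]]
[[343. 236.]
 [287. 236.]
 [344. 194.]
 [286. 194.]]
```

View pics/w14c.png

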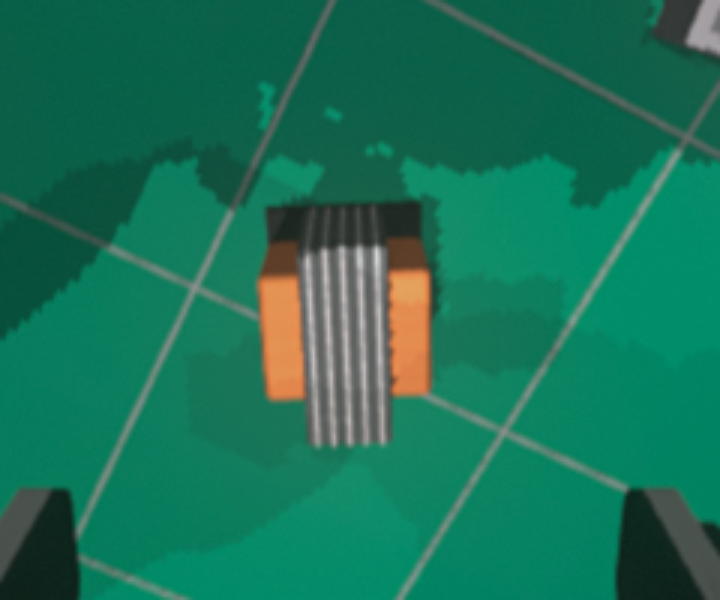

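Emit:
{"fn": "move_arm", "kwargs": {"dp": [[-0.0025,0.008,0],[0,0.015,0],[0,0.018,0],[0,0.018,0],[0,0.015,0],[0,0.008,0],[0,0.004,0],[0,0,0]], "spin": [-0.03,0,0,0,0,0,0,0]}}

```text
t: 24.75
tool_pos: [0.4465, -0.1311, 0.0134]
tcp_rot: [-0.175, 0.685, -0.685, 0.175]
force: [-0.3, 1.6, -0.1]
opening: 0.999
```

Emit:
{"fn": "move_arm", "kwargs": {"dp": [[0,0,0],[0,0,0],[0,0,0],[0,0,0],[0,0,0],[0,0,0],[0,0,0],[0,0,0]], "spin": [0,0,0,0,0,0,0,0], "gripper": 0.0, "force": 60}}

```text
t: 25.55
tool_pos: [0.4467, -0.1316, 0.0146]
tcp_rot: [0.174, -0.685, 0.685, -0.175]
force: [-0.8, 0.9, 4.9]
opening: 0.454
```

```bash
python3 - <<'E'
from h import *
p=vision.get_image("wrist"); cv2.imwrite("pics/w15.png",p["img"][:,:,::-1])
print(offs("T",.004,.034),offs("T",.004,-.034))
go(*offs("T",.004,.034),.10,-97.2)
E
```

```text
(np.float64(0.6410297887464442), np.float64(0.24723056691043502)) (np.float64(0.6325071288640716), np.float64(0.17976676722105053))
t 25.6 pos [ 0.4467 -0.1316  0.0146] psi -151.4 down [ 0.001 -0.    -1.   ] open 0.457 F [-0.7  1.2  4.8]
dp total [-0.3519 -0.0852 -0.2396] per8 [-0.044  -0.0107 -0.03  ] spin -0.946 -0.1183
```

View pics/w15.png

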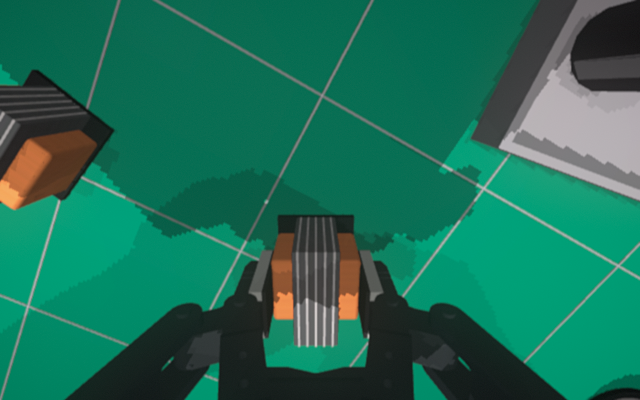

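Emit:
{"fn": "move_arm", "kwargs": {"dp": [[0,-0.005,0],[0,-0.02,0],[0,-0.025,0],[0,-0.025,0],[0,-0.011,0],[0,0,0],[0,0,0],[0,0,0]], "spin": [0,0,-0.13,-0.136,-0.136,-0.136,-0.136,-0.136]}}

```text
t: 26.4
tool_pos: [0.4458, -0.1313, 0.1]
tcp_rot: [-0.432, 0.56, -0.56, 0.432]
force: [-0.2, 1.3, -3.1]
opening: 0.456
```

Emit:
{"fn": "move_arm", "kwargs": {"dp": [[0,0,0],[0,0,0],[0,0,0],[-0.02,0,0.01],[-0.03,0,0.015],[-0.035,0,0.0175],[-0.04,0,0.02],[-0.04,0,0.02]], "spin": [-0.136,0,0,0,0,0,0,0]}}

```text
t: 27.2
tool_pos: [0.5494, 0.0231, 0.0997]
tcp_rot: [0.467, -0.531, 0.531, -0.467]
force: [-0.0, -1.0, -3.3]
opening: 0.456
```

```bash
python3 - <<'E'
from h import *
go(*offs("T",.004,.034),.10,-97.2)
E
```

```text
t 27.2 pos [0.5494 0.0231 0.0997] psi -97.4 down [-0. -0. -1.] open 0.456 F [-0.  -1.  -3.3]
dp total [-0.234  -0.0003  0.062 ] per8 [-0.0293 -0.      0.0078] spin -0.004 -0.0004
```

Emit:
{"fn": "move_arm", "kwargs": {"dp": [[-0.044,0,0.011],[-0.044,0,0.012],[-0.044,0,0.012],[-0.044,0,0.012],[-0.035,0,0.009],[-0.018,0,0.005],[-0.005,0,0.001],[0,0,0]], "spin": [0,0,0,0,0,0,0,0]}}

```text
t: 28.0
tool_pos: [0.6392, 0.2466, 0.099]
tcp_rot: [-0.468, 0.531, -0.53, 0.467]
force: [-0.4, -1.1, -2.9]
opening: 0.456
```

```bash
python3 - <<'E'
from h import *
p=vision.get_image("wrist"); cv2.imwrite("pics/w16.png",p["img"][:,:,::-1])
go(*offs("T",0.004,.034),.019,-97.2)
c=[offs("T",x,y)+(.026,) for x in(-.054,.054) for y in(-.074,.074)]
print(proj(p,c).round(0))
E
```

```text
t 28.05 pos [0.639  0.2456 0.0992] psi -97.3 down [-0.001 -0.001 -1.   ] open 0.457 F [-0.9 -0.5 -3.4]
dp total [-0.0019  0.0802  0.0019] per8 [-0.0002  0.01    0.0002] spin -0.001 -0.0002
[[248. 332.]
 [233. 159.]
 [377. 332.]
 [390. 159.]]
```

View pics/w16.png

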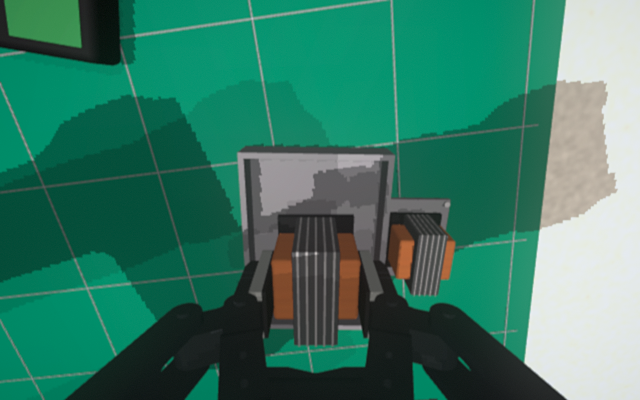

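Emit:
{"fn": "move_arm", "kwargs": {"dp": [[-0.003,0.008,0.002],[-0.001,0.015,0.001],[0,0.018,0],[0,0.016,0],[0,0.012,0],[0,0.007,0],[0,0.004,0],[0,0,0]], "spin": [0,0,0,0,0,0,0,0]}}

```text
t: 28.85
tool_pos: [0.6433, 0.2498, 0.0197]
tcp_rot: [0.467, -0.53, 0.531, -0.468]
force: [0.2, 0.1, -3.5]
opening: 0.456
```

```bash
python3 - <<'E'
from h import *
go(*offs("T",0.004,.037),.0188,-97.2)
p=vision.get_image("wrist"); cv2.imwrite("pics/w17.png",p["img"][:,:,::-1])
E
```

```text
t 28.85 pos [0.6433 0.2498 0.0197] psi -97.2 down [ 0.  0. -1.] open 0.456 F [ 0.2  0.1 -3.5]
dp total [-0.0002  0.0009 -0.002 ] per8 [-0.      0.0001 -0.0002] spin -0.0 -0.0001
```

View pics/w17.png

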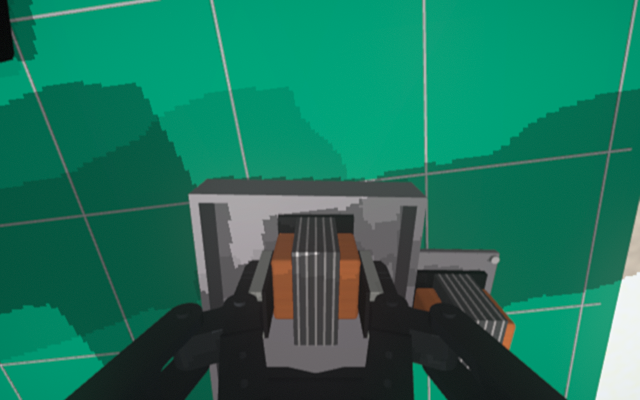

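Emit:
{"fn": "move_arm", "kwargs": {"dp": [[0,0.001,0],[0,0,0],[0,0,0],[0,0,0],[0,-0.01,0],[0,-0.02,0],[0,-0.03,0],[0,-0.03,0]], "spin": [0,0,0,0,0,0,0,0], "gripper": 0.62}}

```text
t: 29.7
tool_pos: [0.643, 0.2498, 0.1102]
tcp_rot: [-0.468, 0.531, -0.53, 0.467]
force: [-0.4, 0.2, 0.2]
opening: 0.616
```

```bash
python3 - <<'E'
from h import *
go(.439,.010,.105,-11)
p=vision.get_image("wrist"); cv2.imwrite("pics/w18.png",p["img"][:,:,::-1])
E
```

```text
t 29.7 pos [0.643  0.2498 0.1102] psi -97.2 down [-0. -0. -1.] open 0.616 F [-0.4  0.2  0.2]
dp total [ 0.2635  0.0053 -0.1722] per8 [ 0.0329  0.0007 -0.0215] spin -1.505 -0.1881
```

View pics/w18.png

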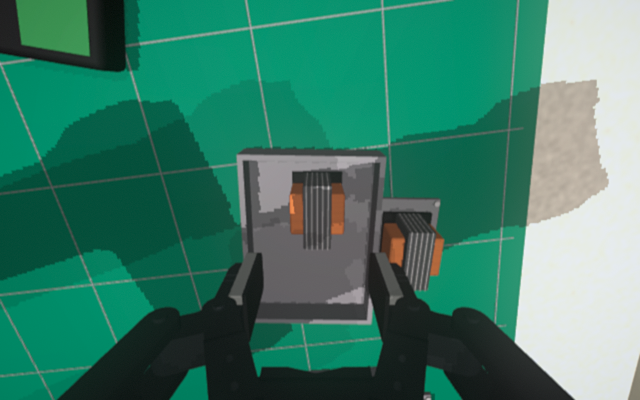

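Transformer B stands in its tray. Translate, then spin over transformer A.

Emit:
{"fn": "move_arm", "kwargs": {"dp": [[0.025,0,-0.0163],[0.035,0,-0.0229],[0.04,0,-0.0261],[0.04,0,-0.0261],[0.04,0,-0.0261],[0.04,0,-0.0261],[0.03,0,-0.0196],[0.0135,0,-0.009]], "spin": [0,0,0,0,0,0,0,0], "gripper": 1.0}}

```text
t: 30.55
tool_pos: [0.437, 0.0084, 0.1094]
tcp_rot: [0.467, -0.531, 0.531, -0.467]
force: [0.6, -0.8, -0.4]
opening: 1.003
```

Emit:
{"fn": "move_arm", "kwargs": {"dp": [[0,0,0],[0,0,0],[0,0,0],[0,0,0],[0,0,0],[0,0,0],[0,0,0],[0,0,0]], "spin": [-0.14,-0.14,-0.14,-0.14,-0.14,-0.14,-0.14,-0.14]}}

```text
t: 31.35
tool_pos: [0.4397, 0.01, 0.1096]
tcp_rot: [-0.678, 0.199, -0.2, 0.679]
force: [0.1, -0.3, 0.4]
opening: 0.999
```

Emit:
{"fn": "move_arm", "kwargs": {"dp": [[0,0.005,0],[0,0.005,0],[0,0,0],[0,0,0],[0,0,0],[0,0,0],[0,0,0],[0,0,0]], "spin": [-0.14,-0.14,-0.105,0,0,0,0,0]}}

```text
t: 32.15
tool_pos: [0.4394, 0.01, 0.0989]
tcp_rot: [0.704, -0.068, 0.068, -0.704]
force: [0.9, 0.0, 0.1]
opening: 1.001
```

```bash
python3 - <<'E'
from h import *
p=vision.get_image("wrist"); cv2.imwrite("pics/w19.png",p["img"][:,:,::-1])
go(.439,.010,.0135,-11)
im=p["img"][:,:,::-1]; cv2.imwrite("pics/w19c.png",cv2.resize(im[100:300,200:440],None,fx=3,fy=3))
E
```

```text
t 32.2 pos [0.4393 0.01   0.0988] psi -11.0 down [ 0. -0. -1.] open 1.001 F [ 0.2 -0.5  0. ]
dp total [-0.0003  0.0853 -0.0001] per8 [-0.      0.0107 -0.    ] spin -0.0 -0.0
```

View pics/w19c.png

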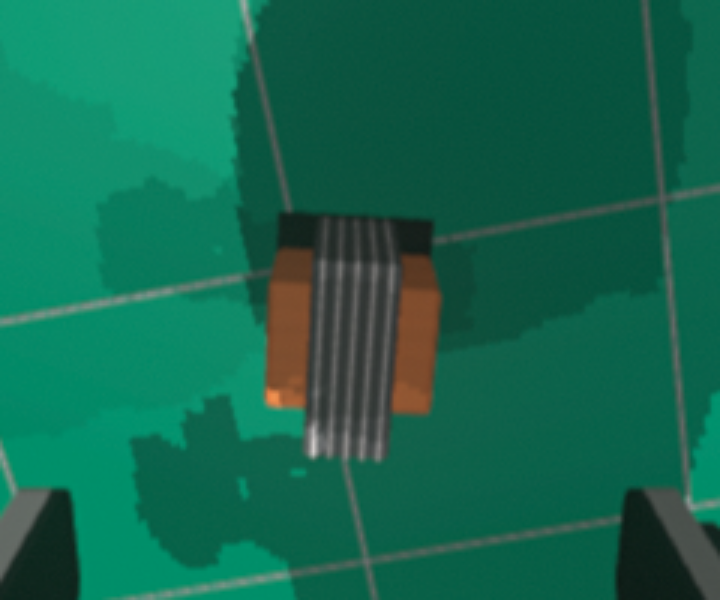

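Emit:
{"fn": "move_arm", "kwargs": {"dp": [[0,0.008,0],[0,0.015,0],[0,0.018,0],[0,0.018,0],[0,0.014,0],[0,0.008,0],[0,0.004,0],[0,0,0]], "spin": [0.03,0.025,0,0,0,0,0,0]}}

```text
t: 33.0
tool_pos: [0.439, 0.0101, 0.0134]
tcp_rot: [-0.702, 0.087, -0.087, 0.702]
force: [0.3, 0.7, 0.1]
opening: 0.998
```

Emit:
{"fn": "move_arm", "kwargs": {"dp": [[0,0,0],[0,0,0],[0,0,0],[0,0,0],[0,0,0],[0,0,0],[0,0,0],[0,0,0]], "spin": [0,0,0,0,0,0,0,0], "gripper": 0.0, "force": 60}}

```text
t: 33.8
tool_pos: [0.4398, 0.0101, 0.0145]
tcp_rot: [-0.702, 0.087, -0.088, 0.702]
force: [-1.4, -0.1, 5.2]
opening: 0.449
```

```bash
python3 - <<'E'
from h import *
p=vision.get_image("wrist"); cv2.imwrite("pics/w20.png",p["img"][:,:,::-1])
go(*offs("T",.007,-.031),.10,-97.2)
E
```

```text
t 33.85 pos [0.4398 0.0101 0.0145] psi -14.1 down [ 0.001  0.    -1.   ] open 0.457 F [-1.3 -0.1  5. ]
dp total [ 0.1481 -0.0852  0.215 ] per8 [ 0.0185 -0.0107  0.0269] spin 1.45 0.1812
```

View pics/w20.png

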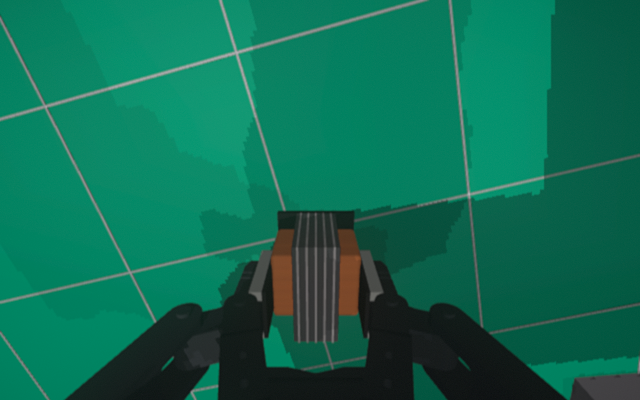

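Emit:
{"fn": "move_arm", "kwargs": {"dp": [[0,-0.005,0],[0,-0.02,0],[0,-0.025,0],[0,-0.025,0],[0,-0.011,0],[0,0,0],[0,0,0],[0,0,0]], "spin": [0,0,0.14,0.14,0.14,0.14,0.14,0.14]}}

```text
t: 34.65
tool_pos: [0.439, 0.0101, 0.1002]
tcp_rot: [-0.604, 0.367, -0.367, 0.604]
force: [-0.4, 0.0, -1.6]
opening: 0.454
```

Emit:
{"fn": "move_arm", "kwargs": {"dp": [[0,0,0],[0,0,0],[0,0,0],[0,0,0],[0,0,0],[-0.015,0,0.018],[-0.02,0,0.025],[-0.025,0,0.03]], "spin": [0.14,0.14,0.14,0.14,0.05,0,0,0]}}

```text
t: 35.45
tool_pos: [0.519, 0.0605, 0.0999]
tcp_rot: [-0.468, 0.531, -0.531, 0.467]
force: [0.7, -0.1, -1.0]
opening: 0.453
```

```bash
python3 - <<'E'
from h import *
go(*offs("T",.007,-.031),.10,-97.2)
E
```

```text
t 35.45 pos [0.519  0.0605 0.0999] psi -97.3 down [-0.001 -0.    -1.   ] open 0.453 F [ 0.7 -0.1 -1. ]
dp total [-0.1357 -0.0002  0.1004] per8 [-0.017  -0.      0.0126] spin -0.002 -0.0002
```

Emit:
{"fn": "move_arm", "kwargs": {"dp": [[-0.03,0,0.022],[-0.032,0,0.024],[-0.032,0,0.024],[-0.025,0,0.018],[-0.013,0,0.01],[-0.004,0,0.003],[0,0,0],[0,0,0]], "spin": [0,0,0,0,0,0,0,0]}}

```text
t: 36.25
tool_pos: [0.6354, 0.1818, 0.0995]
tcp_rot: [-0.468, 0.531, -0.53, 0.467]
force: [0.1, 0.3, -2.2]
opening: 0.456
```

```bash
python3 - <<'E'
from h import *
p=vision.get_image("wrist"); cv2.imwrite("pics/w21.png",p["img"][:,:,::-1])
go(*offs("T",0.006,-.031),.019,-97.2)
E
```

```text
t 36.3 pos [0.6355 0.1817 0.0997] psi -97.3 down [-0.001 -0.001 -1.   ] open 0.453 F [-0.7  0.7 -1.8]
dp total [-0.0008  0.0807 -0.0006] per8 [-0.0001  0.0101 -0.0001] spin -0.001 -0.0002
```

View pics/w21.png

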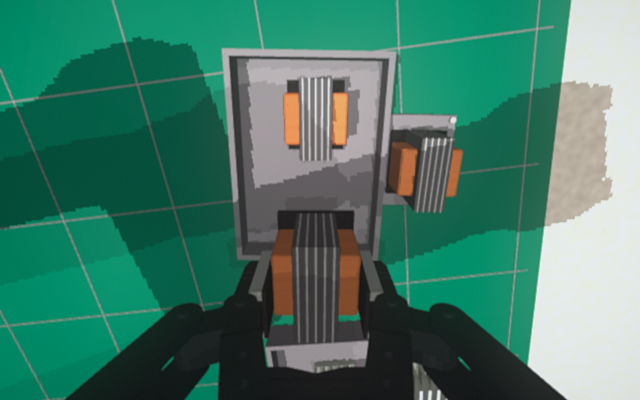

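```bash
python3 - <<'E'
from h import *
p=vision.get_image("wrist")
c=[offs("T",x,y)+(.026,) for x in(-.054,.054) for y in(-.074,.074)]
print(proj(p,c+[(.6355,.1817,.026),(.6433,.2498,.046)]).round(0))
E
```

```text
[[237. 264.]
 [217.  56.]
 [376. 264.]
 [391.  56.]
 [315. 214.]
 [313. 120.]]
```

Emit:
{"fn": "move_arm", "kwargs": {"dp": [[-0.003,0.008,0],[0,0.015,0],[0,0.018,0],[0,0.016,0],[0,0.012,0],[0,0.007,0],[0,0.005,0],[0,0,0]], "spin": [0,0,0,0,0,0,0,0]}}

```text
t: 37.15
tool_pos: [0.637, 0.1856, 0.0191]
tcp_rot: [0.467, -0.53, 0.531, -0.468]
force: [-0.3, -0.1, -1.7]
opening: 0.454
```

```bash
python3 - <<'E'
from h import *
st()
p=vision.get_image("wrist"); cv2.imwrite("pics/w22.png",p["img"][:,:,::-1])
E
```

```text
t 37.15 pos [0.637  0.1856 0.0191] psi -97.2 down [ 0.  0. -1.] open 0.454 F [-0.3 -0.1 -1.7]
```

View pics/w22.png

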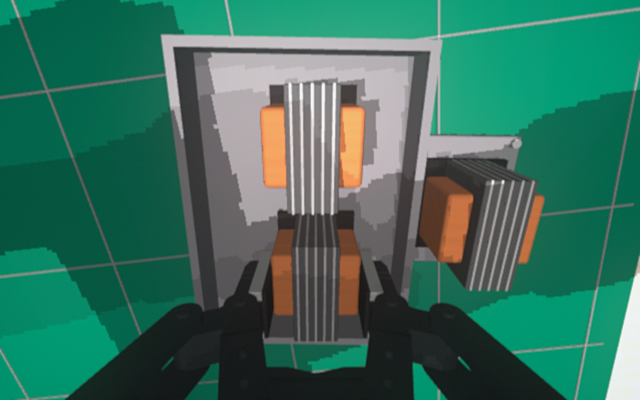

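Clear on all sides. Release, then rise.

Emit:
{"fn": "move_arm", "kwargs": {"dp": [[0,0.0007,0],[0,0,0],[0,0,0],[0,0,0],[0,-0.01,0],[0,-0.02,0],[0,-0.03,0],[0,-0.03,0]], "spin": [0,0,0,0,0,0,0,0], "gripper": 0.62}}

```text
t: 38.0
tool_pos: [0.6366, 0.1855, 0.1094]
tcp_rot: [-0.468, 0.531, -0.53, 0.467]
force: [0.8, -0.6, 0.1]
opening: 0.624
```

Emit:
{"fn": "move_arm", "kwargs": {"dp": [[0.02,-0.02,-0.01],[0.03,-0.02,-0.03],[0.03,-0.02,-0.03],[0.03,-0.01,-0.03],[0.03,0,-0.03],[0.03,0,-0.03],[0.01,0,-0.01],[0,0,0]], "spin": [0,0,0,0,0,0,0,0]}}

```text
t: 38.8
tool_pos: [0.4446, 0.0276, 0.179]
tcp_rot: [0.467, -0.531, 0.531, -0.467]
force: [-0.3, 0.1, 0.3]
opening: 0.623
```

```bash
python3 - <<'E'
from h import *
st()
p=vision.get_image("scene"); cv2.imwrite("pics/s23.png",cv2.resize(p["img"][130:310,100:500,::-1],None,fx=2,fy=2,interpolation=cv2.INTER_CUBIC))
p=vision.get_image("top"); cv2.imwrite("pics/t23.png",cv2.resize(p["img"][120:260,150:480,::-1],None,fx=2.4,fy=2.4,interpolation=cv2.INTER_CUBIC))
E
```

```text
t 38.8 pos [0.4446 0.0276 0.179 ] psi -97.3 down [ 0.001 -0.    -1.   ] open 0.623 F [-0.3  0.1  0.3]
```

View pics/s23.png

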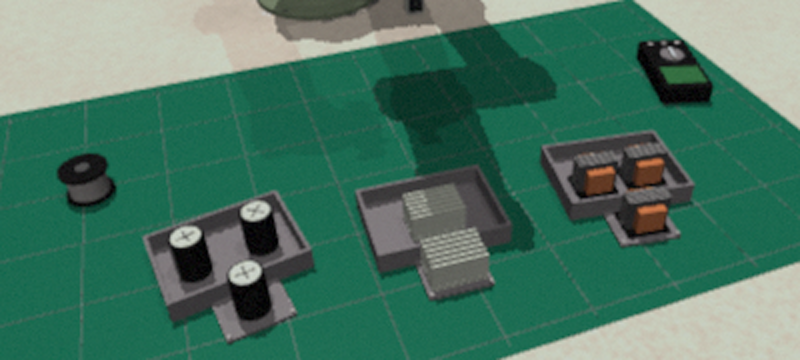

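View pics/t23.png

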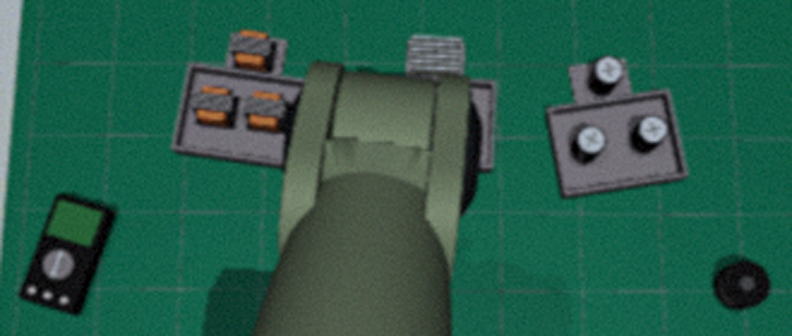

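```bash
python3 -c "
from plant import arm
print(arm.sign_off())"
```

```text
the job is handed in; nothing more can be done
None
```

All five parts are in their trays and the job is handed in, at about 39 s of the 115 s allowed. Sign-off reports no verdict, so the result below rests on my own checks.

- **Placing:** the two capacitors, the heat sink (fins up) and the two transformers were each set down flat, let go of, and lie clear of the tray walls and of each other.
- **Last pictures:** the scene view shows every part upright in the tray with the matching sample. In the last top view the arm hid the heat sink, so that one rests on the scene view and an earlier wrist picture. The solder reel, the test meter and the samples look unmoved, judged by eye. The gripper ended clear at z = 0.18 m with no contact force.
- **Disagreements:** the trained networks mixed up some parts (for example, they called a transformer a capacitor), so I took positions from the zoomed pictures instead. The wrist camera put the trays about 3–5 mm from the top-camera estimate, and I corrected for most of that before each release.

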